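# Rap the wedged brass spacer out of its parts tube

## Robot

A 7-joint arm with a two-finger parallel gripper is mounted at the origin on a cart in front of the work surface, level with it; the furniture and walls round the work are solid. World frame = base frame: x ahead of the robot, y to its left, z up, the work surface at z = 0. Lengths are in m, angles in rad, forces in N, time in s.
With the tool pointing down it reaches from about 0.425 to 0.975 m from the base axis. Payload 16.7 kg.
Tool frame: the origin (TCP) lies between the finger pads; the fingertips stand 8 mm ahead of it and the grasp point (between the pads) lies 11 mm behind it (r.nose_length is the distance from the TCP to the fingertips, in m); z points along the fingers, y is the line along which they close (so a half turn about z gives the same grasp; the last joint's range is limited). The gripper opens to 85 mm and grips with 20 to 120 N. Pads are 22 mm wide; open, the fingers measure 114 mm over their backs; the gripper's body (76 mm by 85 mm) begins 54 mm behind the grasp point. The pads swing forward as they close: fully open they stand 13 mm farther back than shut.
Start: joints at [1.034, 0.426, 0.074, 1.606, -0.034, 1.111, -0.067], TCP at [0.255, -0.625, 0.239] pointing down, gripper open.
Joint ranges: [-2.85, 2.85], [-0.5, 2.14], [-1.23, 1.37], [0.21, 2.46], [-1.02, 4.16], [0.16, 2.05], [-2.73, 2.73]. Speed limits (rad/s): [1.89, 1.89, 2.39, 2.39, 3.01, 3.01, 3.01].

## Interface

Orientations are given as [roll, pitch, yaw] about the fixed x, y, z axes, in that order (R = Rz(yaw) Ry(pitch) Rx(roll)).
In Python, from workcell import r, imaging, order gives the robot as it stands. Calls block until the motion is done:
- r.movep(position, orientation): joint-space move of the TCP to a pose.
- r.move_linear(position, ori=None, velocity=0.15): straight line of the TCP; ori=None keeps the orientation; velocity is the mean speed in m/s.
- r.move_joints(angles): joint-space move.
- r.move_gripper(opening, squeeze=None): finger opening in m; squeeze is the grip in N (None keeps the last); returns when the fingers have stopped.
- r.wait(seconds).
- r.ik(position, orientation): joint angles nearest the present ones, or None.
- r.sense(): the state.
- imaging.grab_frame(name): name is "side" or "top"; returns a dict with "img" (384x512x3 uint8, red, green, blue), "range_z" (384x512 float32, m along the optical axis (not along the pixel's ray), 0 where there is no reading), "mtx" (3x3 intrinsics, pixels), "rvec" (rotation vector, rad) and "tvec" (3), from world to camera coordinates, as OpenCV has them. Camera axes: x right, y down, z forward; pixel columns grow to the right and rows downward; lengths in m; the calibration is good to about 2 mm. A picture is of the moment at which its call begins.
A pose or a line that the arm cannot do raises r.MotionError and nothing moves.
- order.sign_off(): hands the job in; it is judged then, once.
Trained networks look in a picture, given as the dict that the camera call returned (one of the last four; its "shot" number tells which), for a name from the list of things; names that differ only in an ending like _2 or _b are one class to them, and where a whole thing is asked for, a point or a joint stands for the part that bears it (a point fixed in the world has none). Each returns a list of dicts, best first, with "score" (0 to 1); they miss things now and then, are a little off and sometimes report something else, mostly with a low value. They report only what shows in the picture. A call takes as long as a camera call. They do not tell look-alikes from the thing itself.
- imaging.find_in(picture, target): "box" ([left, top, right, bottom] in pixels, round what is visible of it).
- imaging.cut_out(picture, target): "mask" (384x512 bool, what is visible of it) and "box" ([left, top, right, bottom] in pixels, round what is visible of it).
The state is a dict: "clock": time; "joint_positions": joint angles; "qvel": joint speeds; "joint_efforts": joint torques, N m; "tool_pos": TCP position; "ee_rot": TCP orientation; "contact_force": force on the tool from outside, world axes, zero at the start; "wrist_torque": the same for the moment, N m; "finger_gap": finger opening in m; "finger_force": force on a finger pad.
Only numpy, scipy, OpenCV 4.12 (cv2) and the standard library are available. Lean on these libraries where they do the work, as an engineer would, in place of code of your own. Each camera call takes 0.05 s, during which the arm holds its last target. There are 200 camera calls.

## Task

The last brass spacer is wedged in the upturned clear parts tube with the orange cap. Pick that tube up, rap its open mouth on the wooden board until the spacer comes loose and stays on the board, then stand the tube, mouth down, back on the table beside the board and let go. Do not drop the tube, and leave the blue-capped tube alone.

Things in the scene. Friction and masses are not known exactly. Their poses are not given: they have to be found in the camera images.
- orange_tube: clear plastic parts tube with an ORANGE cap, upturned (mouth down, cap on top), loose, 0.16 kg, 140 mm tall. Origin: centre of the open mouth (underside), z up through the cap. Wall 46 mm outside, 40 mm inside diameter. Two spring-loaded steel pins, 65 mm above the mouth, stick out 8 mm and hold the spacer by friction; do not grip there
- orange_cap (a point): middle of the orange-capped tube's ribbed cap, the place to grip: on the tube's axis, 121 mm above the mouth. The cap is 49 mm in diameter and takes the top 38 mm of the tube. The tube may slip up a few mm in the grip at each rap
- slug: the brass spacer, a cylinder 36 mm in diameter and 40 mm tall, 0.12 kg, seen through the orange-capped tube's wall. Origin: centre of its underside, z up. Wedged, it sits 30 mm above the mouth; carrying or slow pressing does not move it. Rapped some 5 mm down in all, it drops free and stands on the board inside the tube, and stays there when the tube is lifted straight up
- rap_board: wooden rapping board, 150 x 150 mm, 18 mm thick, fixed. Origin: centre of its underside (top is 18 mm above it); z up, x and y along its edges. Each sharp stop of the held tube's mouth on it, at a mean 0.15 to 0.3 m/s from 50 mm up and aimed 10 mm past its top so as not to slow first, shifts the spacer some mm: one to a few raps free it
- blue_tube: an empty parts tube of the same make and size with a BLUE cap, loose, not to be disturbed. Origin: centre of its mouth (underside), z up
There are look-alikes about, which are no part of the job. What is shaped like the orange_tube but pink is not meant.

How it is judged:
By the outcome, as a careful person would: the job done as asked, in the order asked, and still so for the second after the job is handed in, with the robot touching nothing.
It also fails if it takes over 48 s, if anything falls off the work surface, if the arm or the gripper's body presses on something with over 40 N, if the wrist force passes 120 N, or if a joint passes its speed limit or range.

## Working session

There is one attempt and no reset: what is moved stays moved. The work goes in short steps, each a Python script; the robot and the scene stay as the last script left them, time stands still between calls to the robot, and variables do not carry over. Pictures are saved under pics/ and viewed, at most 10 in all, crops included, and the job is handed in when it is done.

```bash
mkdir -p pics; ls; cat > h.py <<'E'
import numpy as np, cv2
from workcell import r, imaging, order
def world(f, mask):
    """world points of masked pixels having depth"""
    v,u=np.nonzero(mask & (f["range_z"]>0)); z=f["range_z"][v,u]; K=f["mtx"]
    c=np.stack([(u-K[0,2])/K[0,0]*z,(v-K[1,2])/K[1,1]*z,z],1)
    R=cv2.Rodrigues(np.array(f["rvec"],float))[0]
    return (c-np.ravel(f["tvec"]))@R
def save(f,name): cv2.imwrite("pics/"+name,cv2.cvtColor(f["img"],cv2.COLOR_RGB2BGR))
E
python3 - <<'E'
from h import *
for n in ("side","top"):
    f=imaging.grab_frame(n); save(f,n+"0.png")
    R=cv2.Rodrigues(np.array(f["rvec"],float))[0]; print(n,"cam",(-R.T@np.ravel(f["tvec"])).round(3),"axis",R[2].round(2))
    for t in ("orange_tube","orange_cap","slug","rap_board","blue_tube"):
        for d in imaging.cut_out(f,t)[:4]:
            p=world(f,d["mask"]); 
            print(n,t,round(d["score"],2),np.round(d["box"]),np.median(p,0).round(3) if len(p) else None,f["img"][d["mask"]].mean(0).round())
print(r.sense()["ee_rot"])
E
```

```text
pics
side cam [0.381 0.84  0.724] axis [ 0.05 -0.76 -0.64]
side orange_tube 0.89 [264. 233. 294. 290.] [0.358 0.321 0.101] [160. 106. 121.]
side orange_tube 0.72 [226. 210. 248. 259.] [0.45  0.263 0.114] [164. 119.  79.]
side orange_tube 0.63 [254. 185. 277. 240.] [0.39  0.177 0.099] [156. 103. 118.]
side orange_cap 0.93 [263. 230. 292. 290.] [0.358 0.321 0.097] [160. 108. 123.]
side orange_cap 0.84 [256. 189. 278. 241.] [0.39  0.176 0.097] [157. 105. 119.]
side orange_cap 0.64 [227. 257. 251. 322.] [0.432 0.393 0.107] [163. 108. 124.]
side orange_cap 0.62 [223. 213. 246. 263.] [0.45  0.263 0.113] [164. 119.  80.]
side rap_board 0.56 [190. 170. 258. 214.] [0.515 0.016 0.019] [198. 167. 124.]
side blue_tube 0.93 [240. 117. 254. 166.] [ 0.457 -0.147  0.089] [110. 129. 154.]
top cam [0.067 0.046 1.149] axis [ 0.33  0.03 -0.94]
top orange_tube 0.86 [149. 202. 177. 229.] [0.35  0.294 0.135] [170. 113. 128.]
top orange_tube 0.77 [126. 167. 155. 206.] [0.425 0.364 0.127] [163. 108. 122.]
top orange_tube 0.65 [178. 165. 204. 200.] [0.441 0.238 0.128] [169. 115.  70.]
top orange_tube 0.62 [208. 196. 230. 226.] [0.379 0.153 0.138] [177. 119. 134.]
top orange_cap 0.75 [180. 166. 204. 200.] [0.44  0.239 0.13 ] [169. 115.  69.]
top orange_cap 0.7 [149. 200. 176. 234.] [0.35  0.294 0.136] [169. 112. 127.]
top orange_cap 0.7 [210. 193. 234. 226.] [0.379 0.153 0.138] [176. 120. 135.]
top orange_cap 0.55 [121. 168. 155. 202.] [0.426 0.364 0.126] [164. 109. 122.]
top rap_board 0.63 [246. 146. 320. 210.] [0.51  0.002 0.019] [179. 142. 100.]
top blue_tube 0.77 [336. 176. 364. 209.] [ 0.446 -0.162  0.134] [ 88. 111. 157.]
[-3.14153791e+00 -2.96444711e-05  3.87754316e-01]
```

View pics/side0.png

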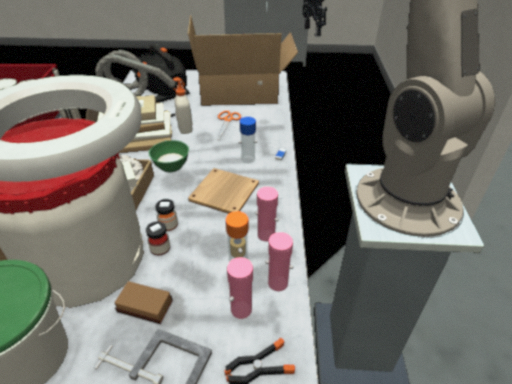

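View pics/top0.png

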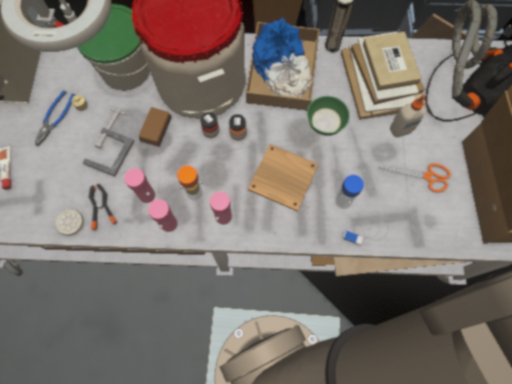

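The orange tube is at about (237,235) in the side view and (188,180) in the top view, with three pink look-alikes around it. The board is at (285,177) in the top view and the blue tube at (352,186). Next I'll measure these precisely.

```bash
cat >> h.py <<'E'
from scipy.optimize import least_squares
def tubes(f):
    """cap-top centres by colour: shoulder points with z in 0.105..0.145"""
    hsv=cv2.cvtColor(f["img"],cv2.COLOR_RGB2HSV); H,S=hsv[...,0],hsv[...,1]
    out={}
    for n,lo,hi in (("orange",8,18),("blue",105,120),("pink",160,178)):
        m=((H>=lo)&(H<=hi)&(S>(150 if n!="pink" else 70))).astype(np.uint8)
        k,l,st,_=cv2.connectedComponentsWithStats(m)
        for i in range(1,k):
            if st[i,4]<60: continue
            p=world(f,l==i); p=p[(p[:,2]>.1)&(p[:,2]<.15)]
            t=p[p[:,2]>.1365]
            if len(t)<25 or np.ptp(t[:,0])>.08: continue
            c=(np.percentile(t[:,:2],3,0)+np.percentile(t[:,:2],97,0))/2
            s=p[p[:,2]<.133]
            q=least_squares(lambda c:np.hypot(*(s[:,:2]-c).T)-.0245,c,loss="soft_l1",f_scale=.002).x if len(s)>8 else c
            out.setdefault(n,[]).append((c.round(4),q.round(4),len(t),len(s)))
    return out
def board(f):
    d=imaging.cut_out(f,"rap_board")
    p=world(f,cv2.dilate(d[0]["mask"].astype(np.uint8),np.ones((7,7)))>0); p=p[(p[:,2]>.011)&(p[:,2]<.025)]
    return cv2.minAreaRect((p[:,:2]*1000).astype(np.float32)),np.median(p[:,2])
E
python3 - <<'E'
from h import *
for n in ("side","top"):
    f=imaging.grab_frame(n); print(n)
    for k,v in tubes(f).items():
        for a in v: print(k,*a)
    print(board(f))
    if n=="top":
        p=world(f,np.ones((384,512),bool)); p=p[(p[:,2]>.03)&(p[:,2]<.3)&(abs(p[:,0]-.5)<.2)&(abs(p[:,1]-.1)<.3)]
        h,_,_=np.histogram2d(p[:,0],p[:,1],bins=[np.arange(.3,.72,.02),np.arange(-.2,.42,.02)])
        for i,row in enumerate(h): print(round(.31+.02*i,2),''.join('#' if x>1 else '.' for x in row))
E
```

```text
side
orange [ 0.6902 -0.3227] [ 0.7454 -0.4777] 27 39
orange [0.4506 0.249 ] [0.4518 0.2463] 290 170
blue [ 0.4567 -0.1578] [ 0.4589 -0.1657] 98 97
pink [0.3726 0.2364] [0.3641 0.2947] 553 403
pink [0.4327 0.377 ] [0.4341 0.3749] 410 229
(((513.3837280273438, 4.575531005859375), (153.80479431152344, 151.3610076904297), 69.9734878540039), np.float64(0.018964678959098133))
top
orange [ 0.8733 -0.5623] [ 0.8804 -0.5736] 47 49
orange [0.4511 0.2442] [0.4531 0.2449] 265 15
blue [ 0.4564 -0.1654] [ 0.4564 -0.1654] 247 0
pink [0.3883 0.1562] [0.3906 0.1568] 293 54
(((514.031494140625, 1.8359451293945312), (149.86441040039062, 152.0736541748047), 69.68341064453125), np.float64(0.01872239504349165))
0.31 ..............................
0.33 ........................##....
0.35 .......................####...
0.37 ................###....####...
0.39 ................###.....##....
0.41 ................###........###
0.43 ###..................###...###
0.45 ###.................####...###
0.47 ###.................####......
0.49 .#............................
0.51 ..............................
0.53 ..............................
0.55 ..............................
0.57 ..............................
0.59 ...........................###
0.61 ................##.........###
0.63 ...###.........#######.....###
0.65 ..#####........########....###
0.67 .##...##........##.#######.###
0.69 .##...##..........############
```

```bash
python3 - <<'E'
from h import *
s=r.sense(); print(s["clock"])
for deg in (105,-75):
    o=[np.pi,0,np.radians(deg)]
    for p in ([.452,.2455,.4],[.452,.2455,.11],[.514,.003,.25],[.515,.135,.11]):
        q=r.ik(p,o); print(deg,p,None if q is None else np.round(q,2))
f=imaging.grab_frame("top"); p=world(f,np.ones((384,512),bool)); p=p[(p[:,2]>.12)&(p[:,2]<.6)&(p[:,0]>.2)&(p[:,0]<.8)&(p[:,1]<-.2)&(p[:,1]>-.9)]
for y in np.arange(-.9,-.2,.1):
    k=p[(p[:,1]>y)&(p[:,1]<y+.1)]; print(round(y,1),len(k),k.min(0).round(2) if len(k) else "",k.max(0).round(2) if len(k) else "")
E
```

```text
0.8
105 [0.452, 0.2455, 0.4] [ 0.42  0.18 -1.16  1.69  0.17  1.38 -0.51]
105 [0.452, 0.2455, 0.11] [ 0.26  0.58 -1.11  2.03  0.65  0.94 -0.94]
105 [0.514, 0.003, 0.25] [ 0.39  0.2  -0.59  1.92  0.13  1.06  0.01]
105 [0.515, 0.135, 0.11] [ 0.28  0.48 -0.82  2.    0.46  0.86 -0.52]
-75 [0.452, 0.2455, 0.4] [ 0.33  0.15 -1.05  1.69  0.13  1.38  2.66]
-75 [0.452, 0.2455, 0.11] [ 0.2   0.53 -1.02  2.03  0.58  0.9   2.26]
-75 [0.514, 0.003, 0.25] [-1.14  0.33  1.24  1.99 -0.35  1.07 -2.62]
-75 [0.515, 0.135, 0.11] [-1.24  0.72  1.21  2.08 -0.85  0.96 -2.44]
-0.9 0  
-0.8 0  
-0.7 0  
-0.6 2786 [ 0.36 -0.58  0.12] [ 0.8  -0.5   0.26]
-0.5 1100 [ 0.56 -0.5   0.12] [ 0.8  -0.42  0.28]
-0.4 313 [ 0.67 -0.35  0.12] [ 0.8  -0.3   0.19]
-0.3 78 [ 0.76 -0.3   0.12] [ 0.8  -0.24  0.13]
```

```bash
python3 - <<'E'
from h import *
o=[np.pi,0,np.radians(105)]
p0=r.sense()["tool_pos"]
r.move_linear([p0[0],p0[1],.42],velocity=.3)
r.move_gripper(.085,60)
r.movep([.5,.0,.4],o)
r.movep([.452,.2455,.28],o)
s=r.sense(); print(s["clock"],np.round(s["joint_positions"],2),s["tool_pos"])
f=imaging.grab_frame("side"); save(f,"above.png"); print(tubes(f)["orange"])
r.move_linear([.452,.2455,.110],velocity=.15)
s=r.sense(); print(s["clock"],np.round(s["joint_positions"],2),s["tool_pos"],s["contact_force"])
f=imaging.grab_frame("side"); cv2.imwrite("pics/grasp.png",cv2.resize(f["img"][150:330,150:390,::-1],None,fx=3,fy=3))
E
```

```text
5.2833 [ 0.12  0.21 -0.84  1.87  0.17  1.13 -0.52] [0.452912   0.24440427 0.28032863]
[(array([ 0.6895, -0.3218]), array([ 0.721 , -0.4954]), 32, 37), (array([0.4506, 0.2487]), array([0.4518, 0.2461]), 286, 170)]
6.6167 [-0.    0.42 -0.75  2.04  0.39  0.82 -0.72] [0.45241806 0.24577394 0.11075679] [-0.34858419  1.34095403  0.07718341]
```

View pics/grasp.png

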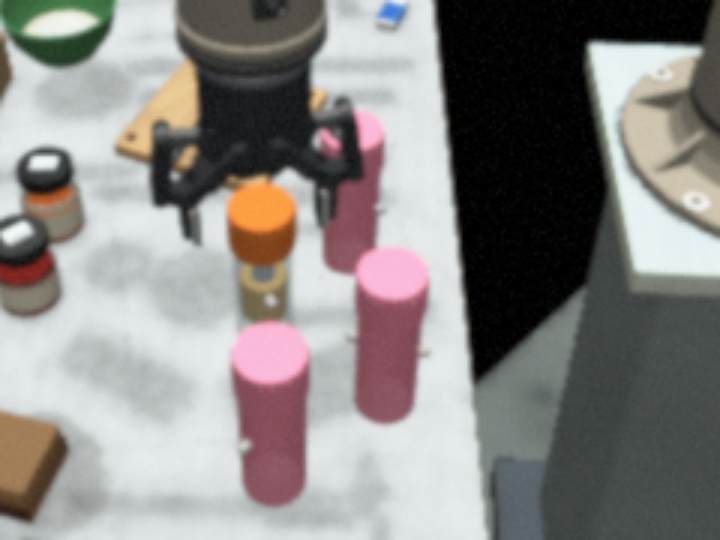

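The open fingers at (190,220) and (325,210) straddle the orange cap at (262,222) evenly. The spacer shows at (265,290) and the pink tubes are clear. I'll grip, lift and carry the tube to the board.

```bash
python3 - <<'E'
from h import *
r.move_gripper(.04,60)
s=r.sense(); print(s["finger_gap"],s["finger_force"],s["tool_pos"])
r.move_linear([.4524,.2458,.23],velocity=.15)
r.move_linear([.514,.003,.23],velocity=.2)
r.wait(.3)
s=r.sense(); print(s["clock"],s["finger_gap"],s["finger_force"],s["contact_force"],s["tool_pos"],np.round(s["ee_rot"],3))
f=imaging.grab_frame("side"); cv2.imwrite("pics/carry.png",cv2.resize(f["img"][60:240,150:390,::-1],None,fx=3,fy=3))
E
```

```text
0.047743393217128366 60.02214153064415 [0.45212909 0.24571114 0.11059591]
9.75 0.047571804935838645 62.025838773697615 [-0.04080439  0.365728   -2.5903343 ] [0.5139466  0.00340091 0.2300416 ] [3.142 0.    1.833]
```

View pics/carry.png

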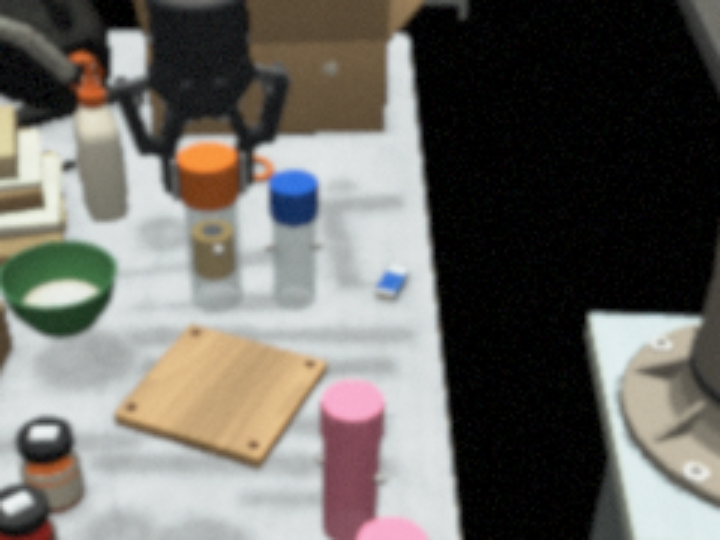

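The tube hangs upright in the grip at (210,225) with the spacer at (213,250) inside, above the board. The load is 2.6 N, which matches tube plus spacer. First rap next.

```bash
cat >> h.py <<'E'
def rap(off,v=.22):
    """one rap at the board centre; returns new TCP-to-mouth offset"""
    x,y=.514,.003
    r.move_linear([x,y,.068+off],velocity=.2); r.wait(.15)
    r.move_linear([x,y,.008+off],velocity=v)
    s=r.sense(); z=s["tool_pos"][2]
    print("rap off",round(off,4),"z",round(z,4),"new",round(z-.018,4),"F",np.round(s["contact_force"],1),"gap",round(s["finger_gap"],4),"t",s["clock"])
    return z-.018
def look(name):
    f=imaging.grab_frame("side"); cv2.imwrite("pics/"+name,cv2.resize(f["img"][60:240,150:390,::-1],None,fx=3,fy=3))
E
python3 - <<'E'
from h import *
off=rap(.1106)
r.move_linear([.514,.003,.068+off],velocity=.2); r.wait(.3)
s=r.sense(); print(s["contact_force"],s["clock"],s["tool_pos"])
look("rap1.png")
E
```

```text
rap off 0.1106 z 0.1191 new 0.1011 F [ 0.4 -0.4 -0.7] gap 0.0477 t 10.7833
[ 0.20622073  0.54405102 -1.00519446] 11.4833 [0.51364332 0.00299213 0.16850677]
```

View pics/rap1.png

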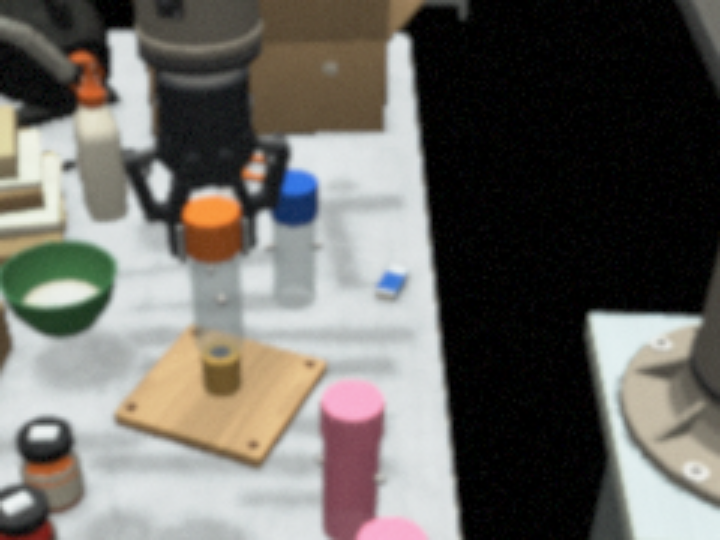

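One rap freed it: the spacer stands on the board at (221,370) and the lifted tube is empty, its mouth at about (220,345). I'll lift it straight up, carry it beside the board and measure the slip from the cap height.

```bash
python3 - <<'E'
from h import *
r.move_linear([.5136,.003,.24],velocity=.12)
r.move_linear([.515,.135,.24],velocity=.2); r.wait(.2)
s=r.sense(); tz=s["tool_pos"][2]
f=imaging.grab_frame("side")
hsv=cv2.cvtColor(f["img"],cv2.COLOR_RGB2HSV); m=(hsv[...,0]>=8)&(hsv[...,0]<=18)&(hsv[...,1]>150)
p=world(f,m); p=p[np.hypot(p[:,0]-.515,p[:,1]-.135)<.04]
print(s["clock"],tz,s["finger_gap"],s["contact_force"],len(p),"top",np.percentile(p[:,2],[50,80,90,95,98]).round(4),np.median(p,0))
h,e=np.histogram(p[:,2],bins=np.arange(.2,.3,.002)); print([(round(a,3),b) for a,b in zip(e,h) if b])
d=imaging.cut_out(f,"slug")[:2]
for k in d: q=world(f,k["mask"]); print(k["score"],k["box"],np.median(q,0).round(3))
E
```

```text
13.2833 0.23993950699566585 0.04789269905364787 [-0.4552912   0.22551229 -1.89299576] 490 top [0.275  0.2808 0.2812 0.2818 0.2833] [0.5124675  0.15170987 0.27497702]
[(np.float64(0.244), np.int64(2)), (np.float64(0.246), np.int64(6)), (np.float64(0.248), np.int64(18)), (np.float64(0.25), np.int64(15)), (np.float64(0.252), np.int64(20)), (np.float64(0.254), np.int64(16)), (np.float64(0.256), np.int64(19)), (np.float64(0.258), np.int64(19)), (np.float64(0.26), np.int64(16)), (np.float64(0.262), np.int64(13)), (np.float64(0.264), np.int64(20)), (np.float64(0.266), np.int64(21)), (np.float64(0.268), np.int64(18)), (np.float64(0.27), np.int64(14)), (np.float64(0.272), np.int64(19)), (np.float64(0.274), np.int64(20)), (np.float64(0.276), np.int64(23)), (np.float64(0.278), np.int64(41)), (np.float64(0.28), np.int64(150)), (np.float64(0.282), np.int64(10)), (np.float64(0.284), np.int64(2)), (np.float64(0.286), np.int64(1)), (np.float64(0.288), np.int64(2)), (np.float64(0.29), np.int64(2)), (np.float64(0.294), np.int64(1))]
0.62 [221.2, 174.0, 229.8, 191.9] [0.505 0.016 0.043]
```

```bash
python3 - <<'E'
from h import *
x,y=.515,.135
r.move_linear([x,y,.120],velocity=.15); r.move_linear([x,y,.109],velocity=.05); r.wait(.2)
f0=r.sense()["contact_force"][2]; z=.109
while z>.094:
    z-=.001; r.move_linear([x,y,z],velocity=.03); r.wait(.05)
    s=r.sense(); F=s["contact_force"][2]
    if F-f0>3: break
print("z",z,s["tool_pos"],F-f0,s["clock"],s["finger_gap"])
look("down.png")
E
```

```text
z 0.09999999999999999 [0.51510586 0.13508432 0.10008923] 4.088784788423164 17.6 0.048195156987978605
```

View pics/down.png

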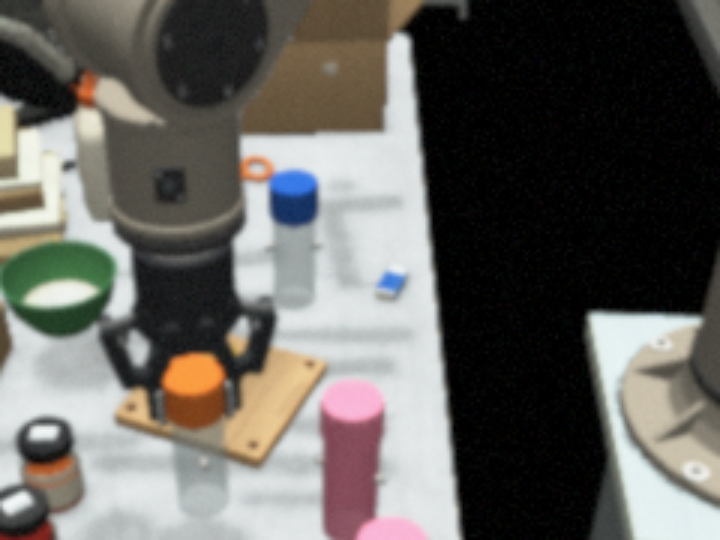

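The tube's mouth rests on the table at (202,500), clear of the board edge, and the contact force agrees. I'll release and back off.

```bash
python3 - <<'E'
from h import *
r.move_gripper(.085); r.wait(.2)
r.move_linear([.515,.135,.24],velocity=.12)
r.move_linear([.515,.135,.4],velocity=.25); r.wait(.3)
s=r.sense(); print(s["clock"],s["contact_force"])
f=imaging.grab_frame("side"); print(tubes(f)); look("end.png")
E
```

```text
20.7167 [0.3033129  0.44943742 0.12631142]
{'orange': [(array([ 0.69  , -0.3231]), array([ 0.7541, -0.4719]), 30, 18), (array([0.5138, 0.1388]), array([0.5153, 0.1364]), 223, 160)], 'blue': [(array([ 0.4567, -0.1579]), array([ 0.4591, -0.1657]), 95, 98)], 'pink': [(array([0.3721, 0.236 ]), array([0.3634, 0.2955]), 554, 389), (array([0.4327, 0.3782]), array([0.4341, 0.375 ]), 398, 220)]}
```

View pics/end.png

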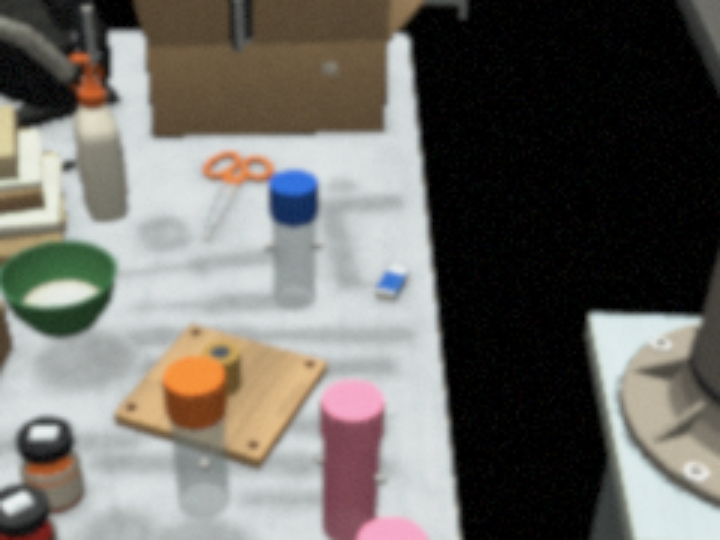

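The orange tube stands upright beside the board at (200,440). The spacer is on the board at (222,368), and the blue tube at (294,240) has not moved.

```bash
python3 -c "
from h import *
print(order.sign_off())"
```

```text
the job is handed in; nothing more can be done
None
```

The job is handed in: one rap freed the spacer, which stands on the board; the orange tube is released mouth down beside it, the blue tube hasn't moved, and the clock read about 21 s of the 48 s allowed.

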